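# Jam jars in order of height

## Robot

A 7-joint arm with a two-finger parallel gripper is mounted at the origin on the work surface. World frame = base frame: x ahead of the robot, y to its left, z up, the work surface at z = 0. Lengths are in mm, angles in rad, forces in N, time in s.
With the tool pointing down it reaches from about 400 to 875 mm from the base axis. Payload 4.4 kg.
Tool frame: the origin (TCP) lies at the very end of the fingers, on their centre line; the grasp point (between the pads) lies ctrl.grip_point_offset behind it (ctrl.grip_point_offset is the distance from the TCP to the grasp point, in mm); z points along the fingers, y is the line along which they close (so a half turn about z gives the same grasp; the last joint's range is limited). The gripper opens to 85 mm and grips with 20 to 120 N. Pads are 22 mm wide; open, the fingers measure 114 mm over their backs; the gripper's body (76 mm by 85 mm) begins 54 mm behind the grasp point. The pads swing forward as they close: fully open they stand 13 mm farther back than shut.
Start: joints at [1.07, 0.628, 0.038, 1.517, -0.027, 0.996, -0.02], TCP at [273.827, -589.522, 231.313] pointing down, gripper open.
Joint ranges: [-3.06, 3.06], [-0.37, 2.12], [-1.25, 1.32], [0.18, 2.47], [-1.1, 4.24], [0.23, 1.98], [-2.94, 2.94]. Speed limits (rad/s): [2.57, 2.57, 3.14, 3.14, 3.14, 3.14, 3.14].

## Interface

Orientations are given as [roll, pitch, yaw] about the fixed x, y, z axes, in that order (R = Rz(yaw) Ry(pitch) Rx(roll)).
In Python, from cell import read_state, cams, ctrl, models gives the robot as it stands. The module is installed in compiled form; this text tells all that it offers.
- The arm moves only by the shell command python3 -m creep 'ROWS'. ROWS is a JSON list of rows, 1 to 12 of them, each an object with the fields trans (a list: dx, dy, dz in fractions of the full range, 1 being 0.6 m), rot (a list: a rotation vector rx, ry, rz in a scale on which 1.0 is 2 pi rad), jaw (the finger opening in mm); a field left out counts as zero (the opening has to be given); each row shifts and turns the commanded pose from where the row before left it, along the tool's axes as they then stand; what a row does not reach is not made up. A row lasts 1/10 s, in which the tool goes at most 50 mm and 0.15 rad, less where a joint would pass 70% of its speed; a pose out of reach is approached as far as the arm can. The fingers move at their own pace and stop on an object; the grip force is fixed at half the most. Time passes only in rows, so rows that do not move let the fingers close. It prints the time, the measured TCP pose, the force, the opening and the grip force at its end. No shift or turn number may pass 1 either way. Input that does not fit is refused with a message, and nothing moves.
- read_state(): the state, without advancing time (a new reading comes with each control period).
- cams.get_image(name): name is "side" or "top" or "wrist"; returns (picture, depth): 400x640x3 uint8, blue, green, red; 400x640 float32, mm along the optical axis (not along the pixel's ray), 0 where there is no reading.
- cams.calibration(name): a dict with "fx", "fy", "cx", "cy" (pixels), "rvec" (rotation vector, rad) and "tvec" (3), from world to camera coordinates, as OpenCV has them; the wrist camera has in their place "hand_eye" (4x4, takes a point from camera to tool coordinates, whose origin is the TCP and whose axes are the flange's). Camera axes: x right, y down, z forward; pixel columns grow to the right and rows downward; lengths in mm; the calibration is good to about 2 mm. A picture is of the moment at which its call begins: read the wrist's pose just before it. calibration takes no time and is no camera call.
- ctrl.finish_job(): hands the job in; it is judged then, once.
Trained networks look in the newest picture that a camera, given by its name, has taken for a name from the list of things; names that differ only in an ending like _2 or _b are one class to them, and where a whole thing is asked for, a point or a joint stands for the part that bears it (a point fixed in the world has none). Each returns a list of dicts, best first, with "confidence" (0 to 1); they miss things now and then, are a little off and sometimes report something else, mostly with a low value. They report only what shows in the picture. A call takes as long as a camera call. They do not tell look-alikes from the thing itself.
- models.search_frame(thing, camera): "extent" ([left, top, right, bottom] in pixels, round what is visible of it).
- models.mark_of(thing, camera): "position" ([column, row] in pixels: a listed point, or the origin of a listed thing).
The state is a dict: "clock": time; "qpos": joint angles; "qd": joint speeds; "tau": joint torques, N m; "eef_pos": TCP position; "tool_rot": TCP orientation; "force": force on the tool from outside, world axes, zero at the start; "torque": the same for the moment, N m; "width": finger opening in mm; "gripper_force": force on a finger pad.
Only numpy, scipy, OpenCV 4.12 (cv2) and the standard library are available. Lean on these libraries where they do the work, as an engineer would, in place of code of your own. Each camera call takes 0.05 s, during which the arm holds its last target. There are 200 camera calls.

## Task

Lay out the jam tasting: stand the four jars on the slate coasters in order of height, the tallest on the coaster next to the crock of spreaders and the shortest at the far end of the row, one jar upright and centred on each coaster. They are glass, so set them down gently, never drop or tip one, and leave the salt shaker standing where it is.

Things in the scene. Friction and masses are not known exactly. Their poses are not given: they have to be found in the camera images.
- jar_tallest: closed upright glass jam jar with a round steel screw lid, the tallest of the four and slim: 128 mm high over the lid, body 56 mm in diameter (lid, the top 16 mm, 3 mm narrower), 0.15 to 0.6 kg, loose, standing on the worktop at the start. Origin: centre of its underside; z up its axis; its yaw means nothing.
- jar_second: closed upright glass jam jar with a round steel screw lid, the second tallest and the widest: 104 mm high over the lid, body 66 mm in diameter (lid, the top 16 mm, 3 mm narrower), 0.15 to 0.6 kg, loose, standing on the worktop at the start. Origin: centre of its underside; z up its axis; its yaw means nothing.
- jar_third: closed upright glass jam jar with a round steel screw lid, the third tallest and the slimmest: 80 mm high over the lid, body 52 mm in diameter (lid, the top 16 mm, 3 mm narrower), 0.15 to 0.6 kg, loose, standing on the worktop at the start. Origin: centre of its underside; z up its axis; its yaw means nothing.
- jar_shortest: closed upright glass jam jar with a round steel screw lid, the shortest, squat and wide: 57 mm high over the lid, body 64 mm in diameter (lid, the top 16 mm, 3 mm narrower), 0.15 to 0.6 kg, loose, standing on the worktop at the start. Origin: centre of its underside; z up its axis; its yaw means nothing.
- coaster_a: one of four identical dark round slate coasters, 82 mm across, 4 mm thick, fixed in a straight row at 100 mm spacing along a light wooden board (130 x 400 mm, 15 mm thick) lying crosswise beyond the jars as seen from the robot. Origin: centre of its underside, its top is 4 mm above. The letters say nothing of the order in the row.
- coaster_b: one of four identical dark round slate coasters, 82 mm across, 4 mm thick, fixed in a straight row at 100 mm spacing along a light wooden board (130 x 400 mm, 15 mm thick) lying crosswise beyond the jars as seen from the robot. Origin: centre of its underside, its top is 4 mm above. The letters say nothing of the order in the row.
- coaster_c: one of four identical dark round slate coasters, 82 mm across, 4 mm thick, fixed in a straight row at 100 mm spacing along a light wooden board (130 x 400 mm, 15 mm thick) lying crosswise beyond the jars as seen from the robot. Origin: centre of its underside, its top is 4 mm above. The letters say nothing of the order in the row.
- coaster_d: one of four identical dark round slate coasters, 82 mm across, 4 mm thick, fixed in a straight row at 100 mm spacing along a light wooden board (130 x 400 mm, 15 mm thick) lying crosswise beyond the jars as seen from the robot. Origin: centre of its underside, its top is 4 mm above. The letters say nothing of the order in the row.
- crock: white ceramic crock, 94 mm across, 100 mm high, with three wooden spreaders standing in it (to 205 mm high), fixed on the worktop at one end of the row of coasters, its centre 120 mm from the nearest coaster's. A stack of saucers 31 mm high stands at the other end; which end is which changes. Origin: centre of its underside.
- salt_shaker: white salt shaker with a steel top, 42 mm in diameter and 72 mm high, loose, standing among the jars; not to be moved. Origin: centre of its underside.
Things that resemble listed ones, but are neither listed nor needed, are in the scene too. Leave any orange look-alike of the crock alone.

How it is judged (in metres and radians):
At the end, for the whole second after the job is handed in: All four jars stand upright (within 0.1 rad) and still on the coasters, each within 15 mm of its coaster's centre, in order of height with the tallest on the coaster nearest the crock and the shortest on the farthest; the salt shaker is within 20 mm of where it was ((horizontal distance between jar_tallest and coaster_a below 0.015 m or horizontal distance between jar_tallest and coaster_b below 0.015 m or horizontal distance between jar_tallest and coaster_c below 0.015 m or horizontal distance between jar_tallest and coaster_d below 0.015 m) and horizontal distance between jar_tallest and crock between 0.07 and 0.17 m and height (world z) of jar_tallest between 0.014 and 0.024 m and angle between each of jar_tallest, jar_second, jar_third, jar_shortest's own z axis and vertical below 0.1 rad and linear speed of each of jar_tallest, jar_second, jar_third, jar_shortest below 0.02 m/s and angular speed of each of jar_tallest, jar_second, jar_third, jar_shortest below 0.2 rad/s and (horizontal distance between jar_second and coaster_a below 0.015 m or horizontal distance between jar_second and coaster_b below 0.015 m or horizontal distance between jar_second and coaster_c below 0.015 m or horizontal distance between jar_second and coaster_d below 0.015 m) and horizontal distance between jar_second and crock between 0.17 and 0.27 m and height (world z) of jar_second between 0.014 and 0.024 m and (horizontal distance between jar_third and coaster_a below 0.015 m or horizontal distance between jar_third and coaster_b below 0.015 m or horizontal distance between jar_third and coaster_c below 0.015 m or horizontal distance between jar_third and coaster_d below 0.015 m) and horizontal distance between jar_third and crock between 0.27 and 0.37 m and height (world z) of jar_third between 0.014 and 0.024 m and (horizontal distance between jar_shortest and coaster_a below 0.015 m or horizontal distance between jar_shortest and coaster_b below 0.015 m or horizontal distance between jar_shortest and coaster_c below 0.015 m or horizontal distance between jar_shortest and coaster_d below 0.015 m) and horizontal distance between jar_shortest and crock between 0.37 and 0.47 m and height (world z) of jar_shortest between 0.014 and 0.024 m and distance of salt_shaker from where it was at the start of the episode below 0.02 m); the robot touches nothing.
It fails at once if the tallest jar is dropped: let go with its base more than about 20 mm above the coasters, or knocked over ((contact force between the fingers and jar_tallest below 0.01 N and height (world z) of jar_tallest above 0.042 m) or angle between jar_tallest's own z axis and vertical above 0.7 rad).
It fails at once if the second jar is dropped: let go with its base more than about 20 mm above the coasters, or knocked over ((contact force between the fingers and jar_second below 0.01 N and height (world z) of jar_second above 0.042 m) or angle between jar_second's own z axis and vertical above 0.7 rad).
It fails at once if the third jar is dropped: let go with its base more than about 20 mm above the coasters, or knocked over ((contact force between the fingers and jar_third below 0.01 N and height (world z) of jar_third above 0.042 m) or angle between jar_third's own z axis and vertical above 0.7 rad).
It fails at once if the shortest jar is dropped: let go with its base more than about 20 mm above the coasters, or knocked over ((contact force between the fingers and jar_shortest below 0.01 N and height (world z) of jar_shortest above 0.042 m) or angle between jar_shortest's own z axis and vertical above 0.7 rad).
It fails at once if the salt shaker is shoved more than 20 mm or knocked over (distance of salt_shaker from where it was at the start of the episode above 0.02 m or angle between salt_shaker's own z axis and vertical above 0.5 rad).
It also fails if it takes over 96 s, if anything falls off the work surface, if the arm or the gripper's body presses on something with over 40 N, if the wrist force passes 120 N, or if a joint passes its speed limit or range.

## Working session

There is one attempt and no reset: what is moved stays moved. The work goes in short steps, Python scripts to look and compute and a shell command to move; the robot and the scene stay as the last step left them, time stands still between calls to the robot, and variables do not carry over. Pictures are saved under pics/ and viewed, at most 14 in all, crops included, and the job is handed in when it is done.

```bash
mkdir -p pics; cat > h.py <<'E'
import numpy as np, cv2
from cell import read_state, cams, ctrl, models
def world(name,u,v,d,c=None):
    c=c or cams.calibration(name)
    p=np.array([(u-c["cx"])/c["fx"]*d,(v-c["cy"])/c["fy"]*d,d])
    R=cv2.Rodrigues(np.array(c["rvec"],float))[0]
    return R.T@(p-np.array(c["tvec"],float).ravel())
def cloud(name,dep):
    c=cams.calibration(name); v,u=np.mgrid[0:400,0:640]
    P=np.stack([(u-c["cx"])/c["fx"]*dep,(v-c["cy"])/c["fy"]*dep,dep],-1)
    R=cv2.Rodrigues(np.array(c["rvec"],float))[0]
    W=(P-np.array(c["tvec"],float).ravel())@R
    W[dep<=0]=np.nan
    return W
E
python3 - <<'E'
from h import *
s=read_state(); print(s)
print(ctrl.grip_point_offset)
for n in ("top","side"):
    im,d=cams.get_image(n); cv2.imwrite(f"pics/{n}0.png",im); np.save(f"{n}0.npy",d)
    for t in ["jar_tallest","jar_second","jar_third","jar_shortest","crock","salt_shaker","coaster_a"]:
        for r in models.search_frame(t,n)[:5]:
            l,tp,rr,b=r["extent"]; print(n,t,round(r["confidence"],2),np.round(r["extent"]))
E
```

```text
{'clock': 0.0, 'qpos': array([ 1.07018422,  0.62938717,  0.0384207 ,  1.51839682, -0.02698971,
        0.99630306, -0.0199798 ]), 'qd': array([ 0.00039869, -0.00107151, -0.00080782,  0.00052971, -0.00122835,
       -0.00051369,  0.00098245]), 'tau': array([ 1.05508570e-03, -5.63378727e+01,  1.22606557e+00, -1.93445259e+01,
        1.08968068e-02,  1.04820920e-02,  7.54333342e-07]), 'eef_pos': array([ 273.56698135, -588.91389394,  230.35290507]), 'tool_rot': array([-3.13961589e+00,  2.50490086e-05,  4.34854463e-01]), 'force': array([ 1.60771252, -0.17017658, -0.08231254]), 'torque': array([ 0.01305342, -0.06561165, -0.02385118]), 'gripper_force': 0.0, 'width': 85.33602072149024}
18.700000000000003
top jar_tallest 0.58 [208. 271. 242. 298.]
top jar_second 0.88 [282. 210. 309. 242.]
top jar_third 0.68 [456. 217. 487. 242.]
top jar_shortest 0.57 [364. 214. 393. 245.]
top crock 0.8 [179. 122. 229. 175.]
top crock 0.64 [136. 188. 196. 231.]
top crock 0.57 [116. 136. 178. 184.]
top salt_shaker 0.49 [332. 231. 343. 249.]
top coaster_a 0.92 [323. 148. 356. 177.]
top coaster_a 0.81 [278. 144. 314. 176.]
top coaster_a 0.78 [248. 144. 275. 176.]
top coaster_a 0.56 [360. 149. 386. 179.]
side jar_tallest 0.89 [320. 263. 345. 313.]
side jar_tallest 0.17 [236. 210. 266. 232.]
side jar_second 0.87 [308. 199. 336. 240.]
side jar_second 0.24 [379. 125. 396. 151.]
side jar_third 0.93 [378. 124. 397. 151.]
side jar_third 0.39 [298. 153. 321. 172.]
side jar_shortest 0.93 [349. 168. 372. 194.]
side jar_shortest 0.7 [309. 197. 336. 241.]
side crock 0.84 [148. 239. 209. 312.]
side crock 0.68 [212. 248. 261. 318.]
side crock 0.67 [236. 210. 266. 234.]
side crock 0.6 [188. 195. 237. 265.]
side salt_shaker 0.59 [344. 194. 359. 216.]
side coaster_a 0.96 [238. 210. 265. 232.]
side coaster_a 0.75 [257. 190. 287. 212.]
side coaster_a 0.59 [298. 154. 324. 171.]
side coaster_a 0.58 [279. 171. 306. 189.]
```

```bash
python3 - <<'E'
from h import *
from scipy import ndimage as nd
for n in ("top","side"):
    im=cv2.imread(f"pics/{n}0.png"); d=np.load(f"{n}0.npy"); W=cloud(n,d)
    print(n, -cv2.Rodrigues(np.array(cams.calibration(n)["rvec"]))[0].T@np.array(cams.calibration(n)["tvec"]).ravel())
    m=(W[...,2]>25)&(W[...,0]>250)&(W[...,0]<1000)&(abs(W[...,1])<600)
    L,k=nd.label(m)
    for i in range(1,k+1):
        q=W[L==i]
        if len(q)<40: continue
        zt=np.percentile(q[:,2],97); t=q[q[:,2]>zt-8]
        c,r=cv2.minEnclosingCircle(t[:,:2].astype(np.float32))
        v,u=np.argwhere(L==i).mean(0)
        print(len(q),"px",round(u),round(v),"ztop",zt.round(),"circle",np.round(c),round(r,1),"mean",t.mean(0).round(), "bb",q.min(0).round(),q.max(0).round())
    # board plane / coasters
    g=im.max(2); m=(abs(W[...,2]-19)<6)&(g<110)&(W[...,0]>400)
    L,k=nd.label(m)
    for i in range(1,k+1):
        q=W[L==i]
        if len(q)<150: continue
        c,r=cv2.minEnclosingCircle(q[:,:2].astype(np.float32)); print("dark",len(q),np.round(c),round(r,1),q.mean(0).round(1))
    cv2.imwrite(f"pics/{n}0v.png",cv2.resize(im[90:340,90:520],None,fx=1.85,fy=1.85,interpolation=cv2.INTER_CUBIC))
E
```

```text
top [ 318.58589158   60.91378806 1040.5108045 ]
2219 px 548 65 ztop 190.0 circle [ 775. -570.] 54.6 mean [ 767. -585.  187.] bb [ 711. -600.   25.] [ 843. -519.  194.]
1887 px 303 72 ztop 52.0 circle [882.  20.] 168.7 mean [880.  21.  48.] bb [ 799. -130.   25.] [964. 170.  55.]
142 px 334 56 ztop 31.0 circle [916. -76.] 29.4 mean [922. -72.  28.] bb [887. -87.  25.] [945. -53.  32.]
125 px 297 60 ztop 31.0 circle [925.  25.] 22.0 mean [926.  29.  28.] bb [905.  13.  25.] [946.  47.  32.]
136 px 261 65 ztop 31.0 circle [923. 125.] 23.8 mean [925. 128.  28.] bb [901. 112.  25.] [945. 147.  33.]
53 px 267 86 ztop 28.0 circle [863. 120.] 28.0 mean [863. 120.  26.] bb [835. 114.  25.] [891. 125.  28.]
6999 px 97 138 ztop 197.0 circle [769. 486.] 143.2 mean [762. 558. 194.] bb [630. 367.  25.] [863. 600. 203.]
1567 px 207 150 ztop 197.0 circle [687. 278.] 40.9 mean [683. 279. 196.] bb [634. 233.  25.] [728. 327. 202.]
1719 px 423 161 ztop 33.0 circle [ 594. -253.] 63.2 mean [ 595. -253.   29.] bb [ 533. -315.   25.] [ 657. -191.   36.]
1808 px 536 197 ztop 77.0 circle [ 458. -508.] 12.3 m
[... 2815 characters left out ...]
 [274. 103.] 15.7 mean [274. 105.  69.] bb [251.  81.  36.] [297. 126.  74.]
901 px 333 285 ztop 130.0 circle [358. 280.] 26.9 mean [357. 281. 128.] bb [330. 253.  26.] [385. 308. 132.]
4489 px 97 310 ztop 198.0 circle [763. 590.] 90.5 mean [763. 569. 195.] bb [665. 504.  25.] [856. 600. 201.]
1381 px 201 345 ztop 92.0 circle [560. 507.] 40.7 mean [559. 509.  89.] bb [519. 468.  25.] [599. 582.  94.]
140 px 333 396 ztop 48.0 circle [257. 478.] 11.9 mean [255. 479.  46.] bb [250. 467.  27.] [296. 500.  50.]
dark 292 [ 611. -133.] 39.4 [ 611.  -131.5   19.9]
dark 338 [627. -33.] 39.3 [626.7 -32.6  20.1]
dark 400 [643.  64.] 40.3 [642.2  65.3  20. ]
dark 482 [660. 164.] 40.0 [657.8 165.4  19.9]
```

View pics/top0v.png

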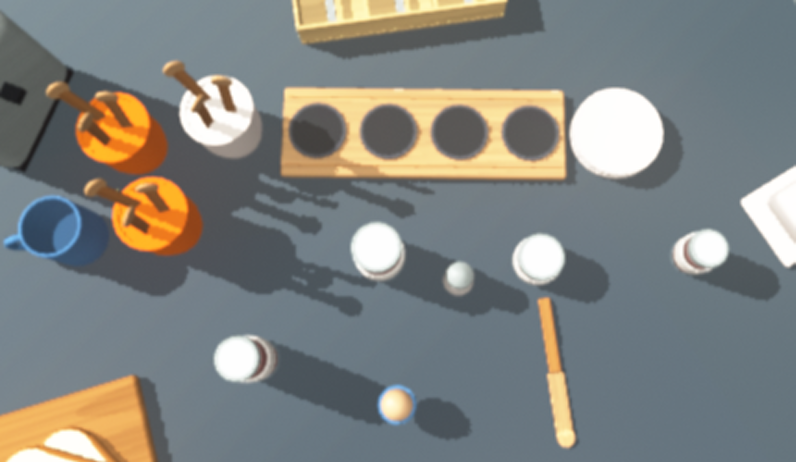

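View pics/side0v.png

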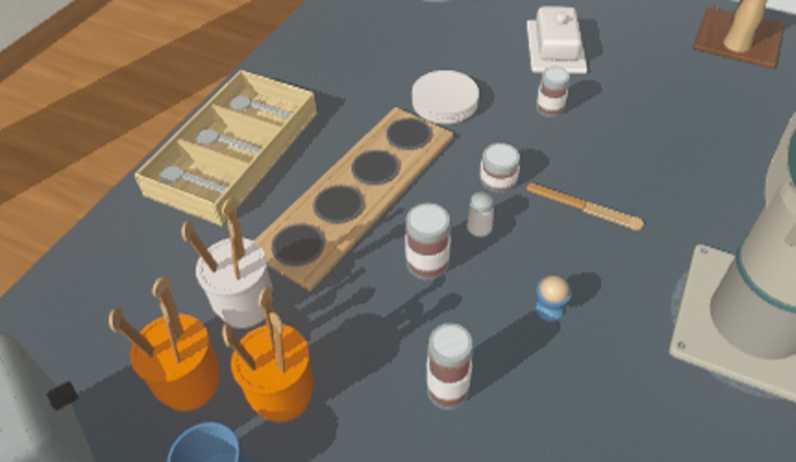

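The top view shows the crock at crop (217,110) and the coasters running along row 132 to the saucers on the right. The jars are at (243,358), (380,250), (540,258) and (700,250), and the shaker is at (459,278). The side view agrees. A knife lies close to the shortest jar.

```bash
cat > go.py <<'E'
import sys
from h import *
from scipy.spatial.transform import Rotation as Ro
s=read_state(); R=Ro.from_euler("xyz",s["tool_rot"]); p=s["eef_pos"]
x,y,z,yaw=map(float,sys.argv[1:5]); T=Ro.from_euler("xyz",[np.pi,0,yaw])
print("t",round(s["clock"],2),"pos",p.round(1),"rot",s["tool_rot"].round(3),"w",round(s["width"],1),"F",s["force"].round(1),"gf",round(s["gripper_force"],1),"q",s["qpos"].round(2))
d=np.array([x,y,z])-p
print("rotvec",(R.inv()*T).as_rotvec().round(3),"| shift in now-axes",R.inv().apply(d).round(1),"| shift in target axes",T.inv().apply(d).round(1))
E
python3 - <<'E'
from h import *
W=cloud("top",np.load("top0.npy")); im=cv2.imread("pics/top0.png").astype(int)
m=(im[...,2]-im[...,0]>35)&(abs(W[...,0]-370)<130)&(abs(W[...,1]+130)<90)
q=W[m]; print(q.min(0).round(),q.max(0).round(), q[np.argmax(q[:,0])].round(), q[np.argmin(q[:,0])].round())
print(np.round(cams.calibration("wrist")["hand_eye"],2))
E
python3 go.py 410 -322 200 1.413
```

```text
[ 240. -125.   -4.] [384. -99.  12.] [ 384. -109.    1.] [ 240. -107.    5.]
[[   0.     -0.96   -0.29   75.54]
 [   1.      0.      0.     -0.59]
 [   0.     -0.29    0.96 -140.73]
 [   0.      0.      0.      1.  ]]
t 0.8 pos [ 273.8 -589.5  231.4] rot [ 3.141 -0.     0.435] w 85.1 F [ 0.2  0.7 -0.4] gf 0.0 q [ 1.07  0.63  0.04  1.52 -0.03  1.   -0.02]
rotvec [ 0.     0.    -0.978] | shift in now-axes [ 236.2 -185.3   31.3] | shift in target axes [285.6  92.4  31.4]
```

The manual's scale: shifts go in shares of 0.6 m and turns go in shares of 2 pi rad. Converting my numbers, -0.14 rad is -0.0223.

```bash
python3 -m creep '[{"rot": [0,0,-0.0223],"jaw": 85},{"rot": [0,0,-0.0223],"jaw": 85},{"rot": [0,0,-0.0223],"jaw": 85},{"rot": [0,0,-0.0223],"jaw": 85},{"rot": [0,0,-0.0223],"jaw": 85},{"rot": [0,0,-0.0223],"jaw": 85},{"rot": [0,0,-0.0223],"jaw": 85}]' | tail -3; python3 -m creep '[{"trans": [0.06,0.0192,0.0067],"jaw": 85},{"trans": [0.06,0.0192,0.0067],"jaw": 85},{"trans": [0.06,0.0192,0.0067],"jaw": 85},{"trans": [0.06,0.0192,0.0067],"jaw": 85},{"trans": [0.06,0.0192,0.0067],"jaw": 85},{"trans": [0.06,0.0192,0.0067],"jaw": 85},{"trans": [0.06,0.0192,0.0067],"jaw": 85},{"trans": [0.0567,0.02,0.005],"jaw": 85},{"jaw": 85}]' | tail -3; python3 go.py 410 -322 28 1.413
```

```text
force: [-0.4, -0.1, -0.5]
width: 84.9
gripper_force: 0.0
force: [0.5, 0.2, -0.6]
width: 85.0
gripper_force: 0.0
t 2.4 pos [ 412.8 -315.7  200.4] rot [ 3.140e+00 -3.000e-03  1.424e+00] w 85.0 F [ 0.5  0.2 -0.6] gf 0.0 q [ 0.77  0.49 -0.24  1.91  0.16  0.76  0.29]
rotvec [ 0.001 -0.003  0.011] | shift in now-axes [ -7.2  -2.  172.4] | shift in target axes [ -6.6  -1.7 172.4]
```

Converted, 35 mm is 0.0583, 30 mm is 0.05, 0.011 rad is 0.0018.

```bash
python3 -m creep '[{"trans": [-0.011,-0.003,0.0333],"rot": [0,0,0.0018],"jaw": 85},{"trans": [0,0,0.0583],"jaw": 85},{"trans": [0,0,0.0583],"jaw": 85},{"trans": [0,0,0.0583],"jaw": 85},{"trans": [0,0,0.05],"jaw": 85},{"trans": [0,0,0.0283],"jaw": 85},{"jaw": 85}]' | tail -3; python3 go.py 410 -322 28 1.413
```

```text
force: [-1.0, 1.1, -0.1]
width: 85.3
gripper_force: 0.0
t 3.1 pos [ 405.3 -327.2   26.2] rot [-3.138e+00 -1.000e-03  1.403e+00] w 85.3 F [-1.   1.1 -0.1] gf 0.0 q [ 0.71  0.78 -0.13  2.02  0.26  0.37  0.21]
rotvec [-0.004 -0.002 -0.01 ] | shift in now-axes [ 5.9  3.8 -1.8] | shift in target axes [ 5.9  3.8 -1.8]
```

```bash
python3 -m creep '[{"jaw": 50},{"jaw": 45},{"jaw": 40},{"jaw": 40},{"jaw": 40},{"jaw": 40},{"jaw": 40},{"jaw": 40}]' | tail -3; python3 go.py 629 -34.5 150 1.413
```

```text
force: [-0.9, 0.4, 7.4]
width: 50.7
gripper_force: 62.3
t 3.9 pos [ 407.7 -328.5   29.9] rot [3.139e+00 2.000e-03 1.404e+00] w 50.7 F [-0.9  0.4  7.4] gf 62.3 q [ 0.71  0.77 -0.13  2.01  0.26  0.37  0.21]
rotvec [ 0.003  0.002 -0.009] | shift in now-axes [ 326.5  169.6 -120.1] | shift in target axes [ 325.1  172.3 -120.1]
```

Converted, -30 mm is -0.05, -20 mm is -0.0333.

```bash
python3 -m creep '[{"trans": [0,0,-0.0133],"jaw": 40},{"trans": [0,0,-0.0333],"jaw": 40},{"trans": [0,0,-0.05],"jaw": 40},{"trans": [0,0,-0.05],"jaw": 40},{"trans": [0,0,-0.02],"jaw": 40},{"jaw": 40},{"jaw": 40},{"jaw": 40}]' | tail -3; python3 go.py 629 -34.5 130 1.413; python3 - <<'E'
from h import *
for n in("top","side"):
    im,d=cams.get_image(n); W=cloud(n,d); p=read_state()["eef_pos"]
    m=(np.hypot(W[...,0]-p[0],W[...,1]-p[1])<38)&(W[...,2]>90)&(W[...,2]<185)
    q=W[m]; print(n,p.round(1),len(q),q.min(0).round(),q.max(0).round()) if len(q) else 0
    cv2.imwrite(f"pics/{n}1.png",im)
im,d=cams.get_image("wrist"); cv2.imwrite("pics/w1.png",im)
E
```

```text
force: [-0.8, 0.1, -1.8]
width: 50.8
gripper_force: 62.9
t 4.7 pos [ 405.9 -327.   127. ] rot [-3.139e+00 -1.000e-03  1.404e+00] w 50.8 F [-0.8  0.1 -1.8] gf 62.9 q [ 0.76  0.6  -0.2   1.97  0.21  0.59  0.25]
rotvec [-0.002 -0.001 -0.009] | shift in now-axes [325.5 171.4  -3. ] | shift in target axes [323.9 174.4  -3. ]
top [ 406. -327.  127.] 653 [ 369. -334.   97.] [ 443. -295.  185.]
side [ 406.1 -327.1  127. ] 538 [ 369. -346.   99.] [ 444. -294.  185.]
```

View pics/w1.png

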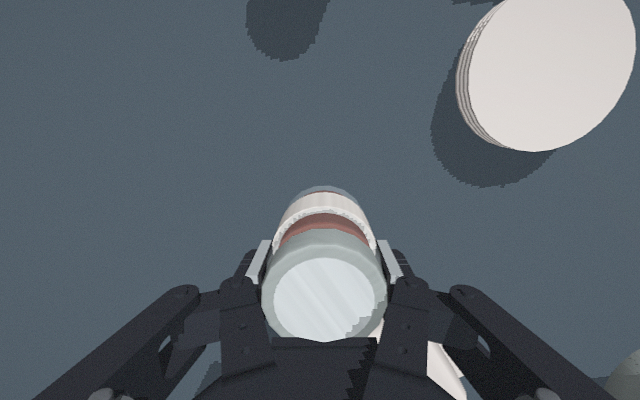

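The jar is held upright, with its lid at about (324,300) in the wrist view. Next I'll measure its offset from the TCP.

```bash
cat > off.py <<'E'
# jar centre in tool axes from wrist depth; arg lid diameter
import sys
from h import *
D=float(sys.argv[1]); r=D/2
im,d=cams.get_image("wrist"); c=cams.calibration("wrist"); v,u=np.mgrid[0:400,0:640]
P=np.stack([(u-c["cx"])/c["fx"]*d,(v-c["cy"])/c["fy"]*d,d,np.ones_like(d)],-1)@np.array(c["hand_eye"]).T
m=(d>0)&(v>120)&(v<350)&(abs(u-322)<100)&(np.hypot(P[...,0],P[...,1])<r+14)
g=im.astype(int).max(2)>130
q=P[m&g][:,:3]; h,e=np.histogram(q[:,2],np.arange(-70,30,1.)); k=e[h.argmax()]+.5
t=q[abs(q[:,2]-k)<2.5]
x0=np.percentile(t[:,0],99.5)
# per-slice edge fit of circle of known radius
from scipy.optimize import least_squares
E=[]
for y in np.arange(-r+2,r-1,2.):
    s=t[abs(t[:,1]-y)<1.2]
    if len(s)>3: E.append([s[:,0].max(),y])
E=np.array(E); f=least_squares(lambda p:np.hypot(E[:,0]-p[0],E[:,1]-p[1])-r,[0,0],loss="soft_l1")
print("lid plane tool z",k,"n",len(t),"x max",x0.round(1),"ymin/max",np.percentile(t[:,1],[.5,99.5]).round(1),"centre tool xy",f.x.round(1),"cost",round(f.cost,2))
E
python3 off.py 49
```

```text
lid plane tool z -48.5 n 10083 x max 30.3 ymin/max [-22.1  23.3] centre tool xy [6.7 0.6] cost 0.34
```

```bash
cat >> go.py <<'E'
if len(sys.argv)>5:
    d=d-T.apply([float(sys.argv[5]),float(sys.argv[6]),0]); print("WITH OFFSET: now-axes",R.inv().apply(d).round(1),"target-axes",T.inv().apply(d).round(1))
E
python3 go.py 629 -34.5 120 1.413 6.7 0.6
```

```text
t 4.9 pos [ 406.4 -327.2  127.4] rot [-3.140e+00 -1.000e-03  1.404e+00] w 50.5 F [ 0.4 -0.6 -1.3] gf 62.9 q [ 0.76  0.6  -0.21  1.97  0.21  0.59  0.25]
rotvec [-0.002 -0.001 -0.009] | shift in now-axes [325.6 170.9   7.4] | shift in target axes [324.1 173.8   7.4]
WITH OFFSET: now-axes [318.9 170.3   7.4] target-axes [317.4 173.2   7.4]
```

Converted, 34 mm is 0.0567, 32 mm is 0.0533, -0.009 rad is -0.0014.

```bash
python3 -m creep '[{"trans": [0.029,0.017,0],"rot": [0,0,-0.0014],"jaw": 40},{"trans": [0.05,0.0267,0],"jaw": 40},{"trans": [0.0567,0.0308,0],"jaw": 40},{"trans": [0.0567,0.0308,0],"jaw": 40},{"trans": [0.0567,0.0308,0],"jaw": 40},{"trans": [0.0567,0.0308,0],"jaw": 40},{"trans": [0.0567,0.0308,0],"jaw": 40},{"trans": [0.0567,0.0308,0],"jaw": 40},{"trans": [0.0533,0.03,0.005],"jaw": 40},{"trans": [0.0367,0.02,0.0067],"jaw": 40},{"trans": [0.02,0.01,0],"jaw": 40},{"jaw": 40}]' | tail -3; python3 -m creep '[{"jaw": 40},{"jaw": 40}]'|tail -3; python3 go.py 629 -34.5 70 1.413 6.7 0.6
```

```text
force: [-0.4, 0.1, -1.8]
width: 50.8
gripper_force: 62.9
force: [-1.1, -0.3, -1.9]
width: 50.5
gripper_force: 62.9
t 6.3 pos [626.9 -44.1 121.3] rot [-3.141e+00  2.000e-03  1.410e+00] w 50.5 F [-1.1 -0.3 -1.9] gf 62.9 q [ 0.12  0.73 -0.15  1.68  0.15  0.75 -0.27]
rotvec [-0.001  0.002 -0.003] | shift in now-axes [ 9.9  0.6 51.3] | shift in target axes [ 9.8  0.6 51.3]
WITH OFFSET: now-axes [ 3.2  0.  51.3] target-axes [ 3.1 -0.  51.3]
```

Converted, 20 mm is 0.0333, 16 mm is 0.0267.

```bash
python3 -m creep '[{"trans": [0.005,0,0.025],"jaw": 40},{"trans": [0,0,0.0333],"jaw": 40},{"trans": [0,0,0.0267],"jaw": 40},{"trans": [0,0,0.0133],"jaw": 40},{"trans": [0,0,0.0083],"jaw": 40},{"trans": [0,0,0.005],"jaw": 40},{"jaw": 40},{"jaw": 40}]' | tail -3;  python3 go.py 629 -34.5 50 1.413 6.7 0.6; python3 off.py 49
```

```text
force: [1.4, 0.2, -1.0]
width: 50.7
gripper_force: 62.9
t 7.1 pos [628.9 -38.6  54.9] rot [ 3.14  -0.     1.413] w 50.7 F [ 1.4  0.2 -1. ] gf 62.9 q [ 0.1   0.82 -0.14  1.7   0.17  0.62 -0.29]
rotvec [ 0.001 -0.    -0.   ] | shift in now-axes [ 4.  -0.6  4.9] | shift in target axes [ 4.  -0.6  4.9]
WITH OFFSET: now-axes [-2.7 -1.2  4.9] target-axes [-2.7 -1.2  4.9]
lid plane tool z -48.5 n 10150 x max 30.2 ymin/max [-22.3  23.3] centre tool xy [6.6 0.5] cost 0.56
```

Converted, 2 mm is 0.0033, -1.5 mm is -0.0025.

```bash
python3 -m creep '[{"trans": [-0.0025,0,0.0033],"jaw": 40},{"trans": [0,0,0.0017],"jaw": 40},{"jaw": 40},{"jaw": 40}]' | tail -4;python3 -m creep '[{"trans": [0,0,0.0017],"jaw": 40},{"jaw": 40}]' | tail -4;python3 -m creep '[{"trans": [0,0,0.0017],"jaw": 40},{"jaw": 40}]' | tail -4; python3 go.py 629 -34.5 50 1.413 6.7 0.6
```

```text
tool_rot: [3.142, -0.0, 1.413]
force: [-0.1, 0.3, -2.2]
width: 50.3
gripper_force: 62.9
tool_rot: [-3.141, 0.0, 1.413]
force: [0.5, -0.3, -0.8]
width: 51.1
gripper_force: 62.9
tool_rot: [-3.141, 0.0, 1.413]
force: [-0.2, 0.3, -1.7]
width: 50.5
gripper_force: 62.9
t 7.95 pos [628.1 -40.1  49.2] rot [-3.141  0.     1.413] w 50.5 F [-0.2  0.3 -1.7] gf 62.9 q [ 0.1   0.83 -0.14  1.71  0.18  0.61 -0.29]
rotvec [-0.  0. -0.] | shift in now-axes [ 5.6  0.  -0.8] | shift in target axes [ 5.6  0.  -0.8]
WITH OFFSET: now-axes [-1.1 -0.6 -0.8] target-axes [-1.1 -0.6 -0.8]
```

Converted, 1 mm is 0.0017.

```bash
for i in 1; do python3 -m creep '[{"trans": [0,0,0.0017],"jaw": 40},{"jaw": 40}]' | tail -5;python3 -m creep '[{"trans": [0,0,0.0017],"jaw": 40},{"jaw": 40}]' | grep -v rot; done
```

```text
eef_pos: [628.2, -40.0, 49.0]
tool_rot: [3.141, -0.0, 1.413]
force: [-2.3, 0.0, 4.3]
width: 50.6
gripper_force: 63.6
clock: 8.35
eef_pos: [628.2, -39.9, 48.9]
force: [-3.9, -1.2, 12.5]
width: 50.8
gripper_force: 64.5
```

Converted, -40 mm is -0.0667, -35 mm is -0.0583.

```bash
python3 -m creep '[{"trans": [0,0,-0.0017],"jaw": 60},{"jaw": 75},{"jaw": 85},{"jaw": 85},{"jaw": 85},{"trans": [0,0,-0.025],"jaw": 85},{"trans": [0,0,-0.0583],"jaw": 85},{"trans": [0,0,-0.0667],"jaw": 85},{"trans": [0,0,-0.0417],"jaw": 85},{"jaw": 85},{"jaw": 85}]' | tail -3;  python3 go.py 359 279 165 0.6; python3 - <<'E'
from h import *
im,d=cams.get_image("top"); cv2.imwrite("pics/top2.png",im[90:340,90:520])
E
```

```text
force: [0.3, 0.6, -0.3]
width: 84.7
gripper_force: 0.0
t 9.45 pos [628.5 -40.1 164.5] rot [ 3.14  -0.     1.413] w 84.7 F [ 0.3  0.6 -0.3] gf 0.0 q [ 0.12  0.68 -0.17  1.64  0.14  0.83 -0.26]
rotvec [ 0.002 -0.001  0.813] | shift in now-axes [ 272.7 -316.3   -1. ] | shift in target axes [ -42.2 -415.5   -0.5]
```

View pics/top2.png

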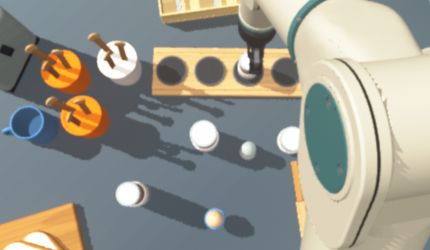

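The third jar stands on its coaster at crop (248,68). Next is the tallest.

Converted, -31 mm is -0.0517, -29 mm is -0.0483.

```bash
python3 -m creep '[{"trans": [0.025,-0.0283,-0.0033],"jaw": 85},{"trans": [0.0417,-0.0483,-0.0033],"jaw": 85},{"trans": [0.045,-0.0517,-0.0033],"jaw": 85},{"trans": [0.045,-0.0517,-0.0033],"jaw": 85},{"trans": [0.045,-0.0517,-0.0033],"jaw": 85},{"trans": [0.045,-0.0517,0],"jaw": 85},{"trans": [0.045,-0.0517,0],"jaw": 85},{"trans": [0.045,-0.0517,0],"jaw": 85},{"trans": [0.045,-0.0517,0],"jaw": 85},{"trans": [0.0417,-0.0483,0],"jaw": 85},{"trans": [0.0312,-0.0405,0],"jaw": 85},{"jaw": 85}]' | tail -3; python3 -m creep '[{"rot": [0,0,0.0223],"jaw": 85},{"rot": [0,0,0.0223],"jaw": 85},{"rot": [0,0,0.0223],"jaw": 85},{"rot": [0,0,0.0223],"jaw": 85},{"rot": [0,0,0.0223],"jaw": 85},{"rot": [0,0,0.0175],"jaw": 85},{"jaw": 85},{"jaw": 85}]' | tail -3;   python3 go.py 359 279 70 0.6
```

```text
force: [1.0, 0.4, -0.7]
width: 85.2
gripper_force: 0.0
force: [-0.5, 0.9, 0.5]
width: 85.0
gripper_force: 0.0
t 11.5 pos [358.7 278.3 172.8] rot [3.141e+00 1.000e-03 6.050e-01] w 85.0 F [-0.5  0.9  0.5] gf 0.0 q [-0.78  0.45  0.09  2.11 -0.07  0.59 -1.62]
rotvec [0.001 0.001 0.005] | shift in now-axes [  0.8  -0.5 102.8] | shift in target axes [  0.7  -0.4 102.8]
```

Converted, 28 mm is 0.0467, 25 mm is 0.0417.

```bash
python3 -m creep '[{"trans": [0.0012,-0.0007,0.025],"jaw": 85},{"trans": [0,0,0.0417],"jaw": 85},{"trans": [0,0,0.0467],"jaw": 85},{"trans": [0,0,0.0367],"jaw": 85},{"trans": [0,0,0.02],"jaw": 85},{"jaw": 85},{"jaw": 85},{"jaw": 85}]' | tail -3; python3 go.py 359 279 70 0.6
```

```text
force: [-0.8, -0.4, 0.9]
width: 85.0
gripper_force: 0.0
t 12.3 pos [359.6 280.   72. ] rot [-3.141e+00 -1.000e-03  6.030e-01] w 85.0 F [-0.8 -0.4  0.9] gf 0.0 q [-0.76  0.64  0.05  2.18 -0.09  0.32 -1.6 ]
rotvec [-0.    -0.001  0.003] | shift in now-axes [-1.1  0.4  2. ] | shift in target axes [-1.1  0.4  2. ]
```

```bash
python3 -m creep '[{"jaw": 50},{"jaw": 45},{"jaw": 40},{"jaw": 40},{"jaw": 40},{"jaw": 40},{"jaw": 40},{"jaw": 40}]' | tail -3; python3 go.py 359 279 70 0.6
```

```text
force: [-0.1, 0.0, 7.4]
width: 54.8
gripper_force: 62.1
t 13.1 pos [359.4 280.1  72.2] rot [-3.141e+00 -1.000e-03  6.030e-01] w 54.8 F [-0.1  0.   7.4] gf 62.1 q [-0.76  0.64  0.05  2.18 -0.09  0.32 -1.6 ]
rotvec [-0.    -0.001  0.003] | shift in now-axes [-1.   0.7  2.2] | shift in target axes [-1.   0.7  2.2]
```

Converted, -20 mm is -0.0333, -18 mm is -0.03.

```bash
python3 -m creep '[{"trans": [0,0,-0.0133],"jaw": 40},{"trans": [0,0,-0.03],"jaw": 40},{"trans": [0,0,-0.0333],"jaw": 40},{"trans": [0,0,-0.0267],"jaw": 40},{"trans": [0,0,-0.0133],"jaw": 40},{"jaw": 40},{"jaw": 40},{"jaw": 40}]' | tail -3; python3 off.py 53; python3 go.py 659.5 163 142 0.6
```

```text
force: [-0.1, -0.1, -4.8]
width: 54.7
gripper_force: 64.6
lid plane tool z -54.5 n 8363 x max 25.2 ymin/max [-23.   22.6] centre tool xy [-0.4 -0.5] cost 0.56
t 13.95 pos [358.6 279.3 140.6] rot [3.141e+00 2.000e-03 6.030e-01] w 55.2 F [-0.1 -0.  -5.2] gf 64.6 q [-0.78  0.51  0.08  2.14 -0.08  0.5  -1.61]
rotvec [0.    0.002 0.003] | shift in now-axes [181.9 266.4  -1.7] | shift in target axes [182.7 265.9  -1.4]
```

Converted, 29 mm is 0.0483, 28 mm is 0.0467.

```bash
python3 -m creep '[{"trans": [0.0133,0.02,0],"jaw": 40},{"trans": [0.0267,0.0383,0],"jaw": 40},{"trans": [0.0333,0.0483,0],"jaw": 40},{"trans": [0.0333,0.0483,0],"jaw": 40},{"trans": [0.0333,0.0483,0],"jaw": 40},{"trans": [0.0333,0.0483,0],"jaw": 40},{"trans": [0.0333,0.0483,0],"jaw": 40},{"trans": [0.0333,0.0483,0],"jaw": 40},{"trans": [0.03,0.0467,0],"jaw": 40},{"trans": [0.0217,0.0317,0],"jaw": 40},{"trans": [0.0122,0.0182,0],"jaw": 40},{"jaw": 40}]' | tail -3; python3 -m creep '[{"jaw": 40},{"jaw": 40}]'|tail -3; python3 go.py 659.5 163 98 0.6 -0.4 -0.5
```

```text
force: [-0.5, 0.2, -4.9]
width: 54.7
gripper_force: 64.8
force: [0.5, 0.2, -5.0]
width: 54.9
gripper_force: 64.8
t 15.35 pos [659.2 163.8 140.7] rot [-3.14e+00  2.00e-03  6.04e-01] w 54.9 F [ 0.5  0.2 -5. ] gf 64.8 q [-0.31  0.77  0.05  1.51 -0.04  0.87 -1.21]
rotvec [-0.001  0.002  0.004] | shift in now-axes [-0.2  0.9 42.7] | shift in target axes [-0.3  0.8 42.7]
WITH OFFSET: now-axes [ 0.2  1.4 42.7] target-axes [ 0.1  1.3 42.7]
```

Converted, 14 mm is 0.0233, 12 mm is 0.02.

```bash
python3 -m creep '[{"trans": [0,0.0017,0.02],"jaw": 40},{"trans": [0,0,0.0233],"jaw": 40},{"trans": [0,0,0.0167],"jaw": 40},{"trans": [0,0,0.0083],"jaw": 40},{"trans": [0,0,0.005],"jaw": 40},{"trans": [0,0,0.0033],"jaw": 40},{"jaw": 40},{"jaw": 40}]' | tail -5; python3 go.py 659.5 163 91 0.6 -0.4 -0.5;  python3 -m creep '[{"trans": [0,0,0.0017],"jaw": 40},{"jaw": 40},{"jaw": 40}]' | grep -v rot
```

```text
eef_pos: [661.5, 162.5, 95.8]
tool_rot: [3.141, -0.001, 0.603]
force: [0.5, 0.6, -5.0]
width: 54.9
gripper_force: 64.8
t 16.15 pos [661.5 162.5  95.8] rot [ 3.141e+00 -1.000e-03  6.030e-01] w 54.9 F [ 0.5  0.6 -5. ] gf 64.8 q [-0.31  0.82  0.04  1.53 -0.05  0.78 -1.21]
rotvec [ 0.    -0.001  0.003] | shift in now-axes [-1.4 -1.6  4.8] | shift in target axes [-1.4 -1.6  4.8]
WITH OFFSET: now-axes [-1.  -1.1  4.8] target-axes [-1.  -1.1  4.8]
clock: 16.45
eef_pos: [661.2, 162.4, 94.5]
force: [0.5, -0.2, -5.1]
width: 54.9
gripper_force: 64.8
```

Converted, 1 mm is 0.0017, -0.5 mm is -0.0008.

```bash
python3 -m creep '[{"trans": [-0.0008,-0.0008,0.0017],"jaw": 40},{"trans": [0,0,0.0017],"jaw": 40},{"jaw": 40},{"jaw": 40}]' | grep -E "eef|force"; python3 -m creep '[{"trans": [0,0,0.0017],"jaw": 40},{"jaw": 40}]' | grep -E "eef|force"; python3 -m creep '[{"trans": [0,0,0.0012],"jaw": 40},{"jaw": 40}]' | grep -E "eef|force"
```

```text
eef_pos: [660.4, 162.5, 92.2]
force: [-0.1, 0.4, -5.1]
gripper_force: 64.8
eef_pos: [660.6, 162.5, 91.4]
force: [0.1, -0.1, -4.0]
gripper_force: 65.0
eef_pos: [660.7, 162.6, 91.3]
force: [-0.9, -1.0, 1.4]
gripper_force: 65.0
```

Converted, -30 mm is -0.05, -25 mm is -0.0417.

```bash
python3 -m creep '[{"jaw": 60},{"jaw": 75},{"jaw": 85},{"jaw": 85},{"jaw": 85},{"trans": [0,0,-0.02],"jaw": 85},{"trans": [0,0,-0.0417],"jaw": 85},{"trans": [0,0,-0.05],"jaw": 85},{"trans": [0,0,-0.0333],"jaw": 85},{"jaw": 85},{"jaw": 85}]' | tail -3;  python3 go.py 470.5 98 145 1.413; python3 - <<'E'
from h import *
im,d=cams.get_image("side"); cv2.imwrite("pics/side2.png",im[90:340,90:520])
E
```

```text
force: [-0.4, -1.2, 0.2]
width: 85.2
gripper_force: 0.0
t 18.35 pos [660.6 162.6 178.4] rot [ 3.141e+00 -1.000e-03  6.030e-01] w 85.2 F [-0.4 -1.2  0.2] gf 0.0 q [-0.31  0.73  0.05  1.48 -0.04  0.94 -1.22]
rotvec [ 0.001 -0.001 -0.81 ] | shift in now-axes [-193.3  -54.6   33.2] | shift in target axes [ -93.7 -177.6   33.4]
```

View pics/side2.png

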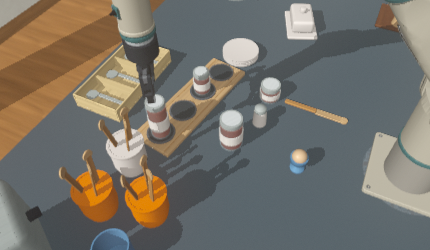

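The tallest stands on the coaster by the crock at (157,118), and the third is at (202,82). Next is the second jar.

Converted, -36 mm is -0.06, -34 mm is -0.0567.

```bash
python3 -m creep '[{"trans": [-0.0333,-0.0083,0],"jaw": 85},{"trans": [-0.0567,-0.0167,0],"jaw": 85},{"trans": [-0.06,-0.0167,0],"jaw": 85},{"trans": [-0.06,-0.0167,0],"jaw": 85},{"trans": [-0.0567,-0.0167,0],"jaw": 85},{"trans": [-0.04,-0.01,0],"jaw": 85},{"trans": [-0.0155,-0.006,0],"jaw": 85},{"jaw": 85}]' | tail -3; python3 -m creep '[{"rot": [0,0,-0.0223],"jaw": 85},{"trans": [0,0,0.0083],"rot": [0,0,-0.0223],"jaw": 85},{"trans": [0,0,0.0167],"rot": [0,0,-0.0223],"jaw": 85},{"trans": [0,0,0.0167],"rot": [0,0,-0.0223],"jaw": 85},{"trans": [0,0,0.0133],"rot": [0,0,-0.0223],"jaw": 85},{"rot": [0,0,-0.0175],"jaw": 85},{"jaw": 85},{"jaw": 85}]' | tail -3;   python3 go.py 470.5 98 45 1.413; python3 off.py 63
```

```text
force: [0.6, 0.4, -0.1]
width: 85.0
gripper_force: 0.0
force: [-0.1, -0.6, -0.3]
width: 85.1
gripper_force: 0.0
t 20.0 pos [471.5  98.3 144.4] rot [ 3.141e+00 -1.000e-03  1.410e+00] w 85.1 F [-0.1 -0.6 -0.3] gf 0.0 q [-0.14  0.53 -0.18  2.06  0.17  0.56 -0.6 ]
rotvec [ 0.001 -0.001 -0.003] | shift in now-axes [-0.6 -1.  99.4] | shift in target axes [-0.5 -0.9 99.4]Traceback (most recent call last):
  File "off.py", line 18, in <module>
    E=np.array(E); f=least_squares(lambda p:np.hypot(E[:,0]-p[0],E[:,1]-p[1])-r,[0,0],loss="soft_l1")
                     ~~~~~~~~~~~~~^^^^^^^^^^^^^^^^^^^^^^^^^^^^^^^^^^^^^^^^^^^^^^^^^^^^^^^^^^^^^^^^^^^
    return func(*args, **kwargs)
    vector_fun = VectorFunction(
        fun_wrapped,
    ...<6 lines>...
        workers=workers
    )
    self._update_fun()
    ~~~~~~~~~~~~~~~~^^
    self.f = self.fun_wrapped(xp_copy(self.x))
             ~~~~~~~~~~~~~~~~^^^^^^^^^^^^^^^^^
    return np.atleast_1d(self.fun(x))
                         ~~~~~~~~^^^
    return self.f(x, *self.args, **self.kwargs)
           ~~~~~~^^^^^^^^^^^^^^^^^^^^^^^^^^^^^^
  File "off.py", line 18, in <lambda>
    E=np.array(E); f=least_squares(lambda p:np.hypot(E[:,0]-p[0],E[:,1]-p[1])-r,[0,0],loss="soft_l1")
                                                     ~^^^^^
IndexError: too many indices for array: array is 1-dimensional, but 2 were indexed
```

Converted, 14 mm is 0.0233, 12 mm is 0.02.

```bash
python3 -m creep '[{"trans": [-0.0008,-0.0015,0.02],"jaw": 85},{"trans": [0,0,0.0233],"jaw": 85},{"trans": [0,0,0.01],"jaw": 85},{"jaw": 85},{"jaw": 85},{"jaw": 85}]' | tail -3;   python3 go.py 470.5 98 45 1.413; python3 off.py 63
```

```text
force: [0.1, -0.9, -0.4]
width: 85.3
gripper_force: 0.0
t 20.65 pos [469.8  97.7 113.1] rot [ 3.141 -0.     1.412] w 85.3 F [ 0.1 -0.9 -0.4] gf 0.0 q [-0.15  0.58 -0.16  2.09  0.19  0.48 -0.62]
rotvec [ 0.001 -0.    -0.001] | shift in now-axes [ 0.3  0.6 68.1] | shift in target axes [ 0.4  0.7 68.1]
lid plane tool z 10.5 n 8205 x max 32.0 ymin/max [-29.8  29.3] centre tool xy [ 1.8 -0.3] cost 1.24
```

Centred. Descending, then gripping.

Converted, 22 mm is 0.0367, 20 mm is 0.0333.

```bash
python3 -m creep '[{"trans": [0.0017,0,0.0167],"jaw": 85},{"trans": [0,0,0.0333],"jaw": 85},{"trans": [0,0,0.0367],"jaw": 85},{"trans": [0,0,0.02],"jaw": 85},{"trans": [0,0,0.0067],"jaw": 85},{"jaw": 85},{"jaw": 85},{"jaw": 85}]' | grep -E "eef|force";python3 -m creep '[{"jaw": 60},{"jaw": 55},{"jaw": 50},{"jaw": 50},{"jaw": 50},{"jaw": 50},{"jaw": 50},{"jaw": 50}]' | tail -3; python3 go.py 645 63.5 130 1.413
```

```text
eef_pos: [470.0, 98.7, 45.3]
force: [0.3, 0.9, -0.7]
gripper_force: 0.0
force: [-2.2, 0.3, 8.0]
width: 64.8
gripper_force: 61.4
t 22.3 pos [469.4  98.7  45.6] rot [ 3.141 -0.     1.413] w 64.8 F [-2.2  0.3  8. ] gf 61.4 q [-0.19  0.71 -0.11  2.13  0.23  0.31 -0.65]
rotvec [ 0.001 -0.    -0.   ] | shift in now-axes [ -7.1 179.  -84.3] | shift in target axes [ -7.1 178.9 -84.4]
```

Converted, -18 mm is -0.03, -16 mm is -0.0267.

```bash
python3 -m creep '[{"trans": [0,0,-0.0133],"jaw": 50},{"trans": [0,0,-0.0267],"jaw": 50},{"trans": [0,0,-0.03],"jaw": 50},{"trans": [0,0,-0.02],"jaw": 50},{"trans": [0,0,-0.01],"jaw": 50},{"jaw": 50},{"jaw": 50},{"jaw": 50}]' | tail -3; python3 off.py 63; python3 go.py 645 63.5 105 1.413
```

```text
force: [0.3, -0.2, -4.7]
width: 64.9
gripper_force: 64.1
lid plane tool z -57.5 n 12058 x max 31.8 ymin/max [-26.2  27.3] centre tool xy [1.3 0.6] cost 0.72
t 23.15 pos [468.9  98.4 104. ] rot [-3.140e+00  1.000e-03  1.413e+00] w 65.1 F [-0.2  0.1 -4.7] gf 64.1 q [-0.16  0.6  -0.16  2.1   0.2   0.46 -0.62]
rotvec [-0.001  0.001 -0.   ] | shift in now-axes [ -6.8 179.4  -1.3] | shift in target axes [ -6.8 179.4  -1. ]
```

Converted, 32 mm is 0.0533, 30 mm is 0.05.

```bash
python3 -m creep '[{"trans": [-0.0017,0.0233,0],"jaw": 50},{"trans": [-0.0017,0.0433,0],"jaw": 50},{"trans": [-0.0017,0.05,0],"jaw": 50},{"trans": [-0.0017,0.0533,0],"jaw": 50},{"trans": [-0.0017,0.05,0],"jaw": 50},{"trans": [-0.0017,0.04,0],"jaw": 50},{"trans": [-0.0017,0.0267,0],"jaw": 50},{"trans": [-0.0018,0.0113,0],"jaw": 50},{"jaw": 50},{"jaw": 50},{"jaw": 50}]' | tail -3; python3 go.py 645 63.5 70 1.413 1.3 0.6
```

```text
force: [-0.1, -0.0, -4.7]
width: 64.8
gripper_force: 64.5
t 24.25 pos [643.4  63.  104.3] rot [-3.14   0.     1.414] w 64.8 F [-0.1 -0.  -4.7] gf 64.5 q [-0.03  0.78 -0.19  1.63  0.19  0.76 -0.46]
rotvec [-0.002  0.     0.001] | shift in now-axes [ 0.8  1.6 34.3] | shift in target axes [ 0.8  1.5 34.3]
WITH OFFSET: now-axes [-0.5  1.  34.3] target-axes [-0.5  0.9 34.3]
```

Converted, 12 mm is 0.02, 10 mm is 0.0167.

```bash
python3 -m creep '[{"trans": [0,0.0008,0.0167],"jaw": 50},{"trans": [0,0,0.02],"jaw": 50},{"trans": [0,0,0.0133],"jaw": 50},{"trans": [0,0,0.0067],"jaw": 50},{"trans": [0,0,0.0033],"jaw": 50},{"trans": [0,0,0.0017],"jaw": 50},{"jaw": 50},{"jaw": 50}]' | grep -E "eef|force"; python3 -m creep '[{"trans": [0,0,0.0017],"jaw": 50},{"jaw": 50},{"jaw": 50}]' | grep -E "eef|force"; python3 -m creep '[{"trans": [0,0,0.0012],"jaw": 50},{"jaw": 50}]' | grep -E "eef|force"
```

```text
eef_pos: [645.6, 62.4, 68.0]
force: [-0.6, -0.5, -4.4]
gripper_force: 64.5
eef_pos: [645.3, 62.4, 66.7]
force: [-0.0, -0.3, -5.2]
gripper_force: 64.5
eef_pos: [645.2, 62.4, 65.8]
force: [0.3, -0.0, -5.5]
gripper_force: 64.5
```

The manual's scale: shifts go in shares of 0.6 m and turns go in shares of 2 pi rad. Converting my numbers, 1 mm is 0.0017.

```bash
python3 -m creep '[{"trans": [0,0,0.0017],"jaw": 50},{"jaw": 50},{"jaw": 50}]' | grep -E "eef|force"; python3 -m creep '[{"trans": [0,0,0.0012],"jaw": 50},{"jaw": 50}]' | grep -E "eef|force"
```

```text
eef_pos: [645.2, 62.3, 64.9]
force: [0.3, 0.3, -5.4]
gripper_force: 64.5
eef_pos: [645.3, 62.4, 64.7]
force: [-1.8, -0.0, 0.2]
gripper_force: 64.4
```

Converted, -30 mm is -0.05, -25 mm is -0.0417.

```bash
python3 -m creep '[{"jaw": 75},{"jaw": 80},{"jaw": 85},{"jaw": 85},{"jaw": 85},{"trans": [0,0,-0.02],"jaw": 85},{"trans": [0,0,-0.0417],"jaw": 85},{"trans": [0,0,-0.05],"jaw": 85},{"trans": [0,0,-0.0333],"jaw": 85},{"jaw": 85},{"jaw": 85}]' | tail -3;  python3 go.py 433.5 -111 120 0.9
```

```text
force: [0.4, 0.2, -0.8]
width: 84.9
gripper_force: 0.0
t 27.15 pos [645.4  62.3 152. ] rot [ 3.14  -0.     1.413] w 84.9 F [ 0.4  0.2 -0.8] gf 0.0 q [-0.02  0.72 -0.2   1.59  0.18  0.85 -0.45]
rotvec [ 0.001 -0.001  0.513] | shift in now-axes [-204.5 -182.1   31.7] | shift in target axes [-267.5  -58.3   32. ]
```

Converted, -30 mm is -0.05, -27 mm is -0.045.

```bash
python3 -m creep '[{"trans": [-0.0233,-0.02,0],"jaw": 85},{"trans": [-0.0433,-0.0383,0],"jaw": 85},{"trans": [-0.05,-0.045,0],"jaw": 85},{"trans": [-0.05,-0.045,0],"jaw": 85},{"trans": [-0.05,-0.045,0],"jaw": 85},{"trans": [-0.05,-0.045,0],"jaw": 85},{"trans": [-0.0433,-0.0383,0],"jaw": 85},{"trans": [-0.0308,-0.0268,0],"jaw": 85},{"jaw": 85}]' | tail -3; python3 -m creep '[{"rot": [0,0,0.0207],"jaw": 85},{"trans": [0,0,0.025],"rot": [0,0,0.0207],"jaw": 85},{"trans": [0,0,0.0417],"rot": [0,0,0.0207],"jaw": 85},{"trans": [0,0,0.0417],"rot": [0,0,0.0196],"jaw": 85},{"trans": [0,0,0.0217],"jaw": 85},{"jaw": 85},{"jaw": 85},{"jaw": 85}]' | tail -3;   python3 go.py 433.5 -111 6 0.9; python3 off.py 61
```

```text
force: [-0.3, 0.9, -0.7]
width: 85.1
gripper_force: 0.0
force: [0.2, 0.3, 0.1]
width: 84.7
gripper_force: 0.0
t 28.85 pos [ 433.9 -110.7   73.7] rot [ 3.141e+00 -1.000e-03  9.000e-01] w 84.7 F [0.2 0.3 0.1] gf 0.0 q [ 0.22  0.63 -0.05  2.2   0.09  0.31 -0.57]
rotvec [ 0.001 -0.001  0.   ] | shift in now-axes [-0.5 -0.2 67.7] | shift in target axes [-0.5 -0.2 67.7]
lid plane tool z 18.5 n 7004 x max 28.6 ymin/max [-29.4  27.8] centre tool xy [-0.8 -0.6] cost 1.19
```

Converted, 15 mm is 0.025, 10 mm is 0.0167.

```bash
python3 -m creep '[{"trans": [-0.0008,-0.0007,0.0167],"jaw": 85},{"trans": [0,0,0.025],"jaw": 85},{"trans": [0,0,0.0167],"jaw": 85},{"trans": [0,0,0.0083],"jaw": 85},{"jaw": 85},{"jaw": 85},{"jaw": 85}]' | tail -3;   python3 go.py 433.5 -111 6 0.9
```

```text
force: [-0.4, -0.0, -0.4]
width: 85.0
gripper_force: 0.0
t 29.6 pos [ 433.1 -111.3   33.7] rot [ 3.141 -0.     0.899] w 85.0 F [-0.4 -0.  -0.4] gf 0.0 q [ 0.29  0.72 -0.15  2.21  0.44  0.24 -0.93]
rotvec [ 0.    -0.    -0.001] | shift in now-axes [ 0.5  0.2 27.7] | shift in target axes [ 0.5  0.2 27.7]
```

Converted, 6 mm is 0.01, 5 mm is 0.0083.

```bash
python3 -m creep '[{"trans": [0,0,0.01],"jaw": 85},{"trans": [0,0,0.01],"jaw": 85},{"trans": [0,0,0.0083],"jaw": 85},{"trans": [0,0,0.0067],"jaw": 85},{"trans": [0,0,0.005],"jaw": 85},{"trans": [0,0,0.0033],"jaw": 85},{"jaw": 85},{"jaw": 85},{"jaw": 85}]' | grep -E "force";   python3 go.py 433.5 -111 6 0.9; python3 off.py 61
```

```text
force: [0.2, 0.2, -0.5]
gripper_force: 0.0
t 30.5 pos [ 432.9 -111.2    7.7] rot [-3.142  0.     0.9  ] w 84.7 F [ 0.2  0.2 -0.5] gf 0.0 q [ 0.36  0.78 -0.25  2.22  0.86  0.24 -1.34]
rotvec [-0.  0. -0.] | shift in now-axes [0.5 0.3 1.7] | shift in target axes [0.5 0.3 1.7]
lid plane tool z -47.5 n 12831 x max 30.1 ymin/max [-28.8  28.6] centre tool xy [ 0.6 -0.1] cost 0.81
```

Good. Closing, then lifting.

Converted, -16 mm is -0.0267, -14 mm is -0.0233.

```bash
python3 -m creep '[{"jaw": 60},{"jaw": 55},{"jaw": 50},{"jaw": 50},{"jaw": 50},{"jaw": 50},{"jaw": 50},{"jaw": 50}]' | tail -5; python3 -m creep '[{"trans": [0,0,-0.0083],"jaw": 50},{"trans": [0,0,-0.0133],"jaw": 50},{"trans": [0,0,-0.02],"jaw": 50},{"trans": [0,0,-0.0233],"jaw": 50},{"trans": [0,0,-0.0267],"jaw": 50},{"trans": [0,0,-0.02],"jaw": 50},{"trans": [0,0,-0.0133],"jaw": 50},{"jaw": 50},{"jaw": 50},{"jaw": 50}]' | tail -3; python3 off.py 61; python3 go.py 612.5 -133.5 83 1.413
```

```text
eef_pos: [432.9, -111.2, 8.0]
tool_rot: [3.141, 0.0, 0.9]
force: [-0.4, -0.4, 6.4]
width: 62.7
gripper_force: 64.5
force: [-0.7, 0.4, -3.3]
width: 62.8
gripper_force: 66.1
lid plane tool z -47.5 n 12453 x max 30.0 ymin/max [-27.7  28. ] centre tool xy [ 0.6 -0.2] cost 0.8
t 32.4 pos [ 432.4 -111.1   82. ] rot [-3.14e+00  1.00e-03  9.00e-01] w 62.7 F [-0.8  0.1 -3.1] gf 66.1 q [ 0.52  0.65 -0.48  2.19  0.7   0.46 -1.19]
rotvec [-0.002  0.    -0.513] | shift in now-axes [ 94.4 155.   -1.3] | shift in target axes [  6.1 181.4  -1. ]
```

Converted, 30 mm is 0.05, 27 mm is 0.045.

```bash
python3 -m creep '[{"trans": [0.01,0.0167,0],"jaw": 50},{"trans": [0.0217,0.035,0],"jaw": 50},{"trans": [0.0267,0.0433,0],"jaw": 50},{"trans": [0.03,0.05,0],"jaw": 50},{"trans": [0.0267,0.045,0],"jaw": 50},{"trans": [0.0217,0.035,0],"jaw": 50},{"trans": [0.0133,0.0217,0],"jaw": 50},{"trans": [0.0073,0.0117,0],"jaw": 50},{"jaw": 50}]' | tail -3; python3 -m creep '[{"rot": [0,0,-0.0191],"jaw": 50},{"rot": [0,0,-0.0223],"jaw": 50},{"rot": [0,0,-0.0223],"jaw": 50},{"rot": [0,0,-0.018],"jaw": 50},{"jaw": 50},{"jaw": 50},{"jaw": 50}]' | tail -3;   python3 go.py 612.5 -133.5 35 1.413 0.6 -0.2
```

```text
force: [-0.8, 0.3, -3.1]
width: 62.6
gripper_force: 66.2
force: [0.5, 0.3, -2.7]
width: 62.6
gripper_force: 66.1
t 34.0 pos [ 612.4 -133.6   82.3] rot [-3.141  0.     1.411] w 62.6 F [ 0.5  0.3 -2.7] gf 66.1 q [ 0.57  0.88 -0.69  1.69  0.72  0.85 -0.6 ]
rotvec [-0.001  0.    -0.002] | shift in now-axes [ 0.2  0.1 47.3] | shift in target axes [ 0.2  0.1 47.3]
WITH OFFSET: now-axes [-0.4  0.3 47.3] target-axes [-0.4  0.3 47.3]
```

Converted, 15 mm is 0.025, 12 mm is 0.02.

```bash
python3 -m creep '[{"trans": [0,0,0.0167],"jaw": 50},{"trans": [0,0,0.025],"jaw": 50},{"trans": [0,0,0.02],"jaw": 50},{"trans": [0,0,0.0133],"jaw": 50},{"trans": [0,0,0.0067],"jaw": 50},{"trans": [0,0,0.0033],"jaw": 50},{"jaw": 50},{"jaw": 50}]' | grep -E "eef|force"; python3 -m creep '[{"trans": [0,0,0.0017],"jaw": 50},{"trans": [0,0,0.001],"jaw": 50},{"jaw": 50},{"jaw": 50}]' | grep -E "eef|force"; python3 -m creep '[{"trans": [0,0,0.0012],"jaw": 50},{"jaw": 50},{"jaw": 50}]' | grep -E "eef|force"
```

```text
eef_pos: [613.3, -133.5, 31.8]
force: [0.5, -0.1, -2.8]
gripper_force: 66.1
eef_pos: [612.9, -133.6, 29.9]
force: [0.5, -0.2, -2.4]
gripper_force: 66.1
eef_pos: [612.9, -133.6, 29.1]
force: [0.4, 0.5, -3.7]
gripper_force: 66.1
```

Converted, 1 mm is 0.0017, 0.5 mm is 0.0008.

```bash
python3 -m creep '[{"trans": [0,0,0.0017],"jaw": 50},{"trans": [0,0,0.0008],"jaw": 50},{"jaw": 50},{"jaw": 50}]' | grep -E "eef|force"; python3 -m creep '[{"trans": [0,0,0.0012],"jaw": 50},{"jaw": 50},{"jaw": 50}]' | grep -E "eef|force"
```

```text
eef_pos: [612.9, -133.6, 27.6]
force: [-0.6, 0.4, -2.3]
gripper_force: 66.1
eef_pos: [613.0, -133.6, 27.1]
force: [-0.7, 1.2, -0.2]
gripper_force: 66.6
```

```bash
python3 -m creep '[{"trans": [0,0,0.0007],"jaw": 50},{"jaw": 75},{"jaw": 80},{"jaw": 85},{"jaw": 85},{"jaw": 85},{"trans": [0,0,-0.02],"jaw": 85},{"trans": [0,0,-0.05],"jaw": 85},{"trans": [0,0,-0.0667],"jaw": 85},{"trans": [0,0,-0.0667],"jaw": 85},{"trans": [0,0,-0.05],"jaw": 85},{"jaw": 85}]' | tail -3; python3 -m creep '[{"trans": [-0.0417,0,0],"jaw": 85},{"trans": [-0.0667,0,-0.0083],"jaw": 85},{"trans": [-0.0667,0,-0.0083],"jaw": 85},{"trans": [-0.0667,0,-0.0083],"jaw": 85},{"trans": [-0.0667,0,0],"jaw": 85},{"trans": [-0.0667,0,0],"jaw": 85},{"trans": [-0.0667,0,0],"jaw": 85},{"trans": [-0.0417,0,0],"jaw": 85},{"jaw": 85},{"jaw": 85},{"jaw": 85}]' | grep -E "eef|force"
python3 - <<'E'
from h import *
from scipy import ndimage as nd
for n in ("top","side"):
    im,d=cams.get_image(n); W=cloud(n,d); cv2.imwrite(f"pics/{n}3.png",cv2.resize(im[90:340,90:520],None,fx=1.85,fy=1.85))
    for name,c,h in [("tall",(659.5,163),147),("2nd",(645,63.5),123),("3rd",(629,-34.5),99),("short",(612.5,-133.5),76),("salt",(424,-2),72)]:
        m=(np.hypot(W[...,0]-c[0],W[...,1]-c[1])<45)&(abs(W[...,2]-h)<6); t=W[m][:,:2].astype(np.float32)
        if len(t)<10: print(n,name,len(t)); continue
        o,r=cv2.minEnclosingCircle(t); print(n,name,len(t),np.round(o,1),round(r,1),"off",np.round(np.array(o)-c,1),"z",np.median(W[m][:,2]).round(1))
E
```

```text
force: [0.0, -0.6, -0.1]
width: 85.2
gripper_force: 0.0
eef_pos: [567.9, -417.9, 193.5]
force: [1.0, 0.2, 0.7]
gripper_force: 0.0
top tall 404 [660.6 160.6] 26.9 off [ 1.1 -2.4] z 146.8
top 2nd 535 [646.7  61.4] 31.9 off [ 1.7 -2.1] z 123.0
top 3rd 310 [630.7 -35.6] 24.9 off [ 1.7 -1.1] z 98.7
top short 462 [ 614.8 -134.8] 30.9 off [ 2.3 -1.3] z 75.5
top salt 106 [426.   -3.1] 15.6 off [ 2.  -1.1] z 69.9
side tall 268 [658.4 161.7] 26.8 off [-1.1 -1.3] z 147.7
side 2nd 314 [644.2  63.4] 32.6 off [-0.8 -0.1] z 123.8
side 3rd 164 [628.5 -34.7] 25.6 off [-0.5 -0.2] z 99.5
side short 217 [ 614.3 -135. ] 32.1 off [ 1.8 -1.5] z 76.8
side salt 66 [ 4.225e+02 -4.000e-01] 15.7 off [-1.5  1.6] z 69.7
```

View pics/top3.png

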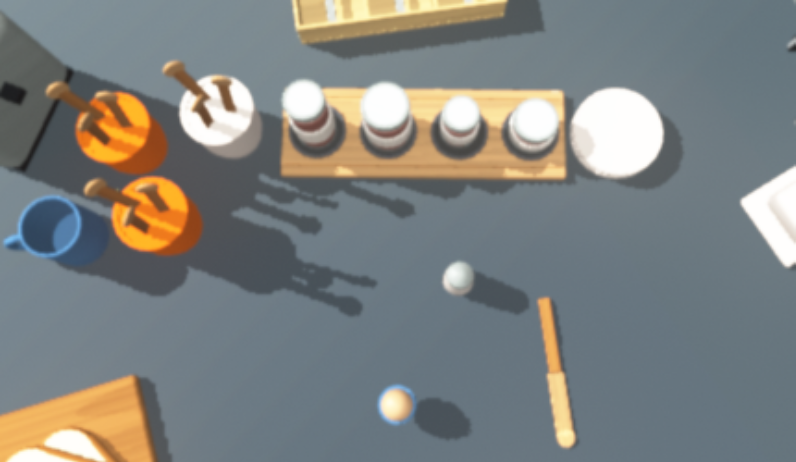

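All four jars stand on the coasters in order, from about (310,115) to (533,125). Each is within about 3 mm of its coaster's centre, and the shaker hasn't moved from (459,278).

```bash
python3 -c "from cell import ctrl; print(ctrl.finish_job())"
```

```text
the job is handed in; nothing more can be done
None
```

The job is handed in at about 36 s of the 96 s allowed: all four jars stand on the coasters in height order with the tallest next to the crock, each within about 3 mm of centre by camera, and the salt shaker was left where it was.

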